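Present the long sheet blank, put the short one back

ROBOT

A 7-joint arm with a two-finger parallel gripper is mounted at the origin on a cart in front of the work surface, level with it; the furniture and walls round the work are solid. World frame = base frame: x ahead of the robot, y to its left, z up, the work surface at z = 0. Lengths are in mm, angles in rad, forces in N, time in s.
With the tool pointing down it reaches from about 400 to 850 mm from the base axis. Payload 10.4 kg.
Tool frame: the origin (TCP) lies midway between the tips of the shut fingers; the grasp point (between the pads) lies 19 mm behind it; z points along the fingers, y is the line along which they close (so a half turn about z gives the same grasp; the last joint's range is limited). The gripper opens to 87 mm and grips with 3 to 60 N. Pads are 19 mm wide; open, the fingers measure 117 mm over their backs; the gripper's body (75 mm by 190 mm) begins 51 mm behind the grasp point.
Start: joints at [-1.29, 0.332, -0.065, 1.46, 0.022, 1.35, -0.088], TCP at [186.954, 596.406, 222.576] pointing down, gripper open.
Joint ranges: [-2.6, 2.6], [-0.5, 2.12], [-1.47, 1.34], [0.16, 2.42], [-1.27, 4.41], [0.06, 2.06], [-2.6, 2.6]. Speed limits (rad/s): [2.22, 2.22, 2.79, 2.79, 3.14, 3.14, 3.14].

INTERFACE

Orientations are given as a rotation vector (axis times angle).
In Python, from workcell import env gives the robot as it stands. Calls block until the motion is done:
- env.movep(position, orientation): joint-space move of the TCP to a pose.
- env.line_to(position, speed=150, attitude=None, threshold=None): straight line of the TCP; attitude=None keeps the orientation; speed is the mean speed in mm/s. With threshold (N) it stops when the force on the tool has changed by that much, and returns True; else False.
- env.movej(angles): joint-space move.
- env.ungrasp() and env.close_gripper(grasp_force=None): open the fingers fully, or close them until they stop; grasp_force is the grip in N (None keeps the last).
- env.pause(seconds).
- env.solve_ik(position, orientation): joint angles nearest the present ones, or None.
- env.camera(name): name is "scene" or "top" or "wrist"; returns a dict with "image" (400x640x3 uint8, blue, green, red), "range_z" (400x640 float32, mm along the optical axis (not along the pixel's ray), 0 where there is no reading), "K" (3x3 intrinsics, pixels), "k1" (the pictures are not rectified: a ray, as slopes to the right and down, at radius r is drawn at 1 + k1 r^2 times it, then the intrinsics apply), "R" (3x3) and "t" (3): a world point X has camera coordinates R X + t. Camera axes: x right, y down, z forward; pixel columns grow to the right and rows downward; lengths in mm; the calibration is good to about 2 mm. A picture is of the moment at which its call begins.
A pose or a line that the arm cannot do raises env.Unreachable and nothing moves.
- env.hand_in(): hands the job in; it is judged then, once.
Readings, each from a call of its own:
- env.current_clock(): time.
- env.current_q(): joint angles.
- env.current_joint_vel(): joint speeds.
- env.current_effort(): joint torques, N m.
- env.current_ee_pos(): TCP position.
- env.current_ee_rot(): TCP orientation.
- env.current_wrist_force(): force on the tool from outside, world axes, zero at the start.
- env.current_torque(): the same for the moment, N m.
- env.current_grip_width(): finger opening in mm.
- env.current_finger_force(): force on a finger pad.
Only numpy, scipy, OpenCV 4.12 (cv2) and the standard library are available. Lean on these libraries where they do the work, as an engineer would, in place of code of your own. Each camera call takes 0.05 s, during which the arm holds its last target. There are 200 camera calls.

TASK

Two steel sheet blanks lie on two raised ledges. Without gripping or lifting anything, push the long blank along its ledge until about a third of its length sticks out over the open end, ready to be taken by its edge, and push the short blank, which sticks out now, back until none of it overhangs. Both must stay lying flat on their ledges, and everything else, the ring behind the short blank included, stays where it is.

Things in the scene. Friction and masses are not known exactly. Their poses are not given: they have to be found in the camera images.
- long_blank: Long flat steel plate, 120 mm long (its y axis), 60 mm wide (x), 6 mm thick, 0.14 to 0.28 kg, with a small hole near each corner; it lies loose in the channel of its ledge, its length along the ledge, and slides under a few newtons. Origin at the centre of its underside; y points to the open end. At the start it lies wholly on the ledge, with 55 to 85 mm free between it and the end stop.
- long_front (a point): Middle of the long blank's end face that looks to the open end of its ledge, half-way up its 6 mm thickness; axes as the blank's.
- ledge_l_edge (a point): Middle of the open end of the long blank's ledge, on its flat top surface. Its y axis points along the ledge, level, out over the open (left) end; x across it; z up.
- ledge_l: Fixed grey ledge that carries the long blank: 250 mm long (y), 80 wide (x), flat top 40 mm above the bench, open at the left (+y) end. Side lips 4 mm high, 7 wide leave a channel 66 mm wide; a stop 8 mm thick, 14 high closes the right end. The two ledges are alike, side by side, either one nearer the robot. Origin at the centre of its underside.
- short_blank: Short flat steel plate, 80 mm long (its y axis), 60 mm wide (x), 6 mm thick, 0.14 to 0.28 kg, with a small hole near each corner; it lies loose in the channel of its ledge, its length along the ledge, and slides under a few newtons. Origin at the centre of its underside; y points to the open end. At the start it overhangs the open end by 18 to 30 mm.
- short_front (a point): Middle of the short blank's end face that looks to the open end of its ledge, half-way up its 6 mm thickness; axes as the blank's.
- ledge_s_edge (a point): Middle of the open end of the short blank's ledge, on its flat top surface. Its y axis points along the ledge, level, out over the open (left) end; x across it; z up.
- ledge_s: Fixed grey ledge that carries the short blank: 250 mm long (y), 80 wide (x), flat top 40 mm above the bench, open at the left (+y) end. Side lips 4 mm high, 7 wide leave a channel 66 mm wide; a stop 8 mm thick, 14 high closes the right end. The two ledges are alike, side by side, either one nearer the robot. Origin at the centre of its underside.
- centering_ring: Bystander: small metal ring with black rubber rim, 42 mm across, 8 mm high, lying on the short blank's ledge near its end stop. Origin at the centre of its underside.
- blank_flange: Bystander: round steel flange 70 mm across, 13 mm high, on the bench left of the ledges. Origin at the centre of its underside.
- vial: Bystander: standing glass vial with a red cap, 19 mm across, 58 mm high, on the bench left of the ledges. Origin at the centre of its underside.
- clamp: Bystander: metal ring clamp with wing nut, 57x88x17 mm, on the bench left of the ledges. Origin at the centre of its underside.
- gaskets: Bystander: stack of copper rings 49 mm across, 10 mm high, on the bench right of the ledges. Origin at the centre of its underside.
- pliers: Bystander: orange-handled pliers 44x156x13 mm, on the bench right of the ledges. Origin at the centre of its underside.
Things that resemble listed ones, but are neither listed nor needed, are in the scene too. Leave any turquoise look-alike of the long_blank alone.

How it is judged (in metres and radians):
At the end, for the whole second after the job is handed in: The long blank lies flat and at rest on its ledge with 28 to 52 mm of its 120 mm over the open end; the short blank lies flat and at rest on its ledge with nothing (under 2 mm) over the open end; every bystander is within 20 mm of where it was (y of long_front in the frame of ledge_l_edge between 0.028 and 0.052 m and y of short_front in the frame of ledge_s_edge between -0.12 and 0.002 m and angle between each of long_blank, short_blank's own z axis and vertical below 0.05 rad and z of long_blank in the frame of ledge_l_edge between -0.003 and 0.003 m and linear speed of each of long_blank, short_blank below 0.01 m/s and z of short_blank in the frame of ledge_s_edge between -0.003 and 0.003 m and distance of each of centering_ring, blank_flange, vial, clamp, gaskets, pliers from where it was at the start of the episode below 0.02 m); the robot touches nothing.
It fails at once if a blank is lifted off its ledge (z of long_front in the frame of ledge_l_edge above 0.013 m or z of short_front in the frame of ledge_s_edge above 0.013 m or z of long_blank in the frame of ledge_l_edge above 0.01 m or z of short_blank in the frame of ledge_s_edge above 0.01 m).
It fails at once if a blank tips or falls off its ledge (angle between any of long_blank, short_blank's own z axis and vertical above 0.2 rad or z of long_blank in the frame of ledge_l_edge below -0.015 m or z of short_blank in the frame of ledge_s_edge below -0.015 m).
It fails at once if a bystander is disturbed (moved by more than 20 mm) (distance of any of centering_ring, blank_flange, vial, clamp, gaskets, pliers from where it was at the start of the episode above 0.02 m).
It also fails if it takes over 54 s, if anything falls off the work surface, if the arm or the gripper's body presses on something with over 40 N, if the wrist force passes 120 N, or if a joint passes its speed limit or range.

## Working session

There is one attempt and no reset: what is moved stays moved. The work goes in short steps, each a Python script; the robot and the scene stay as the last script left them, time stands still between calls to the robot, and variables do not carry over. Pictures are saved under pics/ and viewed, at most 10 in all, crops included, and the job is handed in when it is done.

```bash
mkdir -p pics; ls; python3 - <<'E'
from workcell import env
import cv2,pickle
d={}
for n in("scene","top"):
    c=env.camera(n); d[n]=c; cv2.imwrite(f"pics/{n}0.png",c["image"])
    print(n,c["K"].tolist(),c["k1"],c["R"].round(3).tolist(),c["t"])
pickle.dump(d,open("c0.pkl","wb")); print(env.current_clock(),env.current_ee_rot())
E
```

```text
pics
scene [[520.2224403941192, 0.0, 318.06698050982317], [0.0, 520.2224403941192, 197.36774295694684], [0.0, 0.0, 1.0]] -0.13548541521645144 [[0.588, -0.809, 0.017], [-0.381, -0.295, -0.876], [0.714, 0.509, -0.481]] [-140.90278722  288.58022495 1107.61353891]
top [[501.74898500321046, 0.0, 318.1821939843041], [0.0, 501.74898500321046, 200.36880055571194], [0.0, 0.0, 1.0]] -0.08037683000654976 [[0.009, -1.0, -0.01], [-0.982, -0.007, -0.189], [0.189, 0.012, -0.982]] [ 186.43014533  518.53629674 1514.10527243]
0.1 [-4.75355090e-01 -3.10529404e+00  1.97562583e-03]
```

View pics/scene0.png

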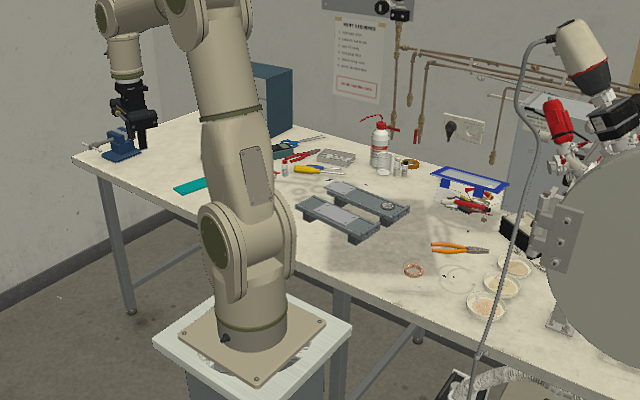

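View pics/top0.png

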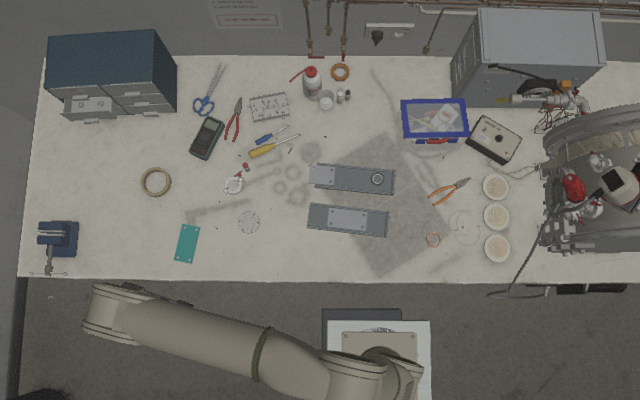

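The top view shows two ledges. The far one (310–395, 178) carries a plate sticking out at its left end, (310–337, 178), and the ring at (377, 179). The near one (307–390, 219) carries a longer plate lying well inside, (327–367, 219).

Candidates for the long blank are the grey plate on the near ledge (347, 219), the turquoise plate (187, 243), which is the decoy, and the plate on the far ledge (323, 178), which is the short blank. I choose the near-ledge plate and will check it in a crop.

```bash
cat > h.py <<'E'
import numpy as np,cv2
def ray(c,uv):
    uv=np.atleast_2d(np.float64(uv)); K=c["K"]
    s=cv2.undistortPoints(uv[:,None],K,np.array([c["k1"],0,0,0,0.]))[:,0]
    d=np.c_[s,np.ones(len(s))]@c["R"]; return -c["R"].T@c["t"],d
def onz(c,uv,z):
    o,d=ray(c,uv); return o+d*((z-o[2])/d[:,2])[:,None]
def proj(c,X):
    p=np.atleast_2d(X)@c["R"].T+c["t"]; s=p[:,:2]/p[:,2:]; s=s*(1+c["k1"]*(s**2).sum(1))[:,None]
    return s@c["K"][:2,:2].T+c["K"][:2,2]
def two(c1,u1,c2,u2):
    o1,d1=ray(c1,u1);o2,d2=ray(c2,u2);d1,d2=d1[0],d2[0]
    l=np.linalg.lstsq(np.c_[d1,-d2],o2-o1,rcond=None)[0]
    a,b=o1+l[0]*d1,o2+l[1]*d2; return (a+b)/2,np.linalg.norm(a-b)
E
python3 - <<'E'
import pickle,cv2,numpy as np
d=pickle.load(open("c0.pkl","rb"))
a=d["top"]["image"][150:250,290:420]; b=d["scene"]["image"][175:250,285:420]
a=cv2.resize(a,None,fx=6,fy=6,interpolation=cv2.INTER_CUBIC)[:600,:780]; cv2.imwrite("pics/topc.png",a)
cv2.imwrite("pics/scenec.png",cv2.resize(b,None,fx=5.9,fy=5.9,interpolation=cv2.INTER_CUBIC))
from h import *
c=d["top"]
print(onz(c,[[310,178],[395,180],[307,219],[390,221],[327,219],[367,219]],46).round())
print(onz(c,[[233,185],[248,222],[433,240],[445,190],[187,243]],0).round())
print([c["range_z"][v,u] for u,v in[(345,219),(315,219),(323,178),(350,178),(347,240)]])
E
```

```text
[[590. 217.  46.]
 [585. -51.  46.]
 [459. 225.  46.]
 [454. -33.  46.]
 [459. 163.  46.]
 [460.  39.  46.]]
[[ 576.  469.    0.]
 [ 454.  416.    0.]
 [ 401. -175.    0.]
 [ 564. -219.    0.]
 [ 385.  609.    0.]]
[np.float32(1560.3336), np.float32(1561.7745), np.float32(1580.2351), np.float32(1589.4879), np.float32(1587.5527)]
```

View pics/topc.png

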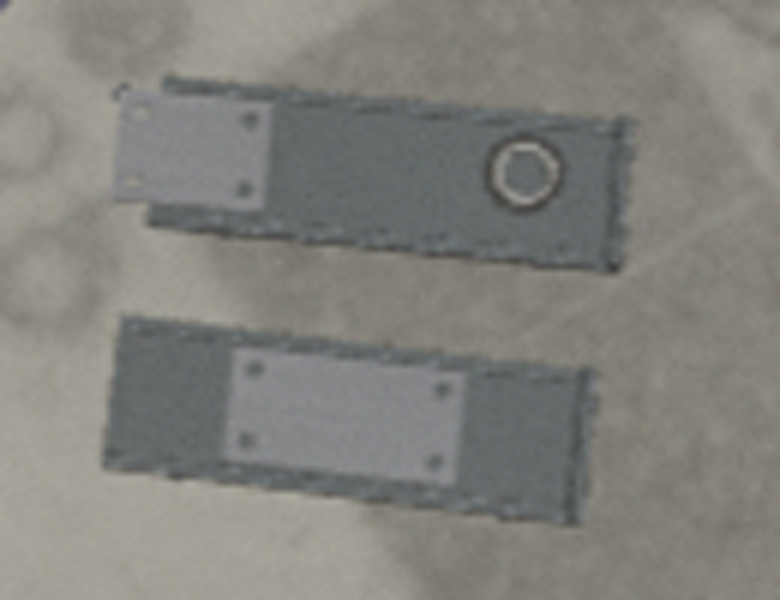

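View pics/scenec.png

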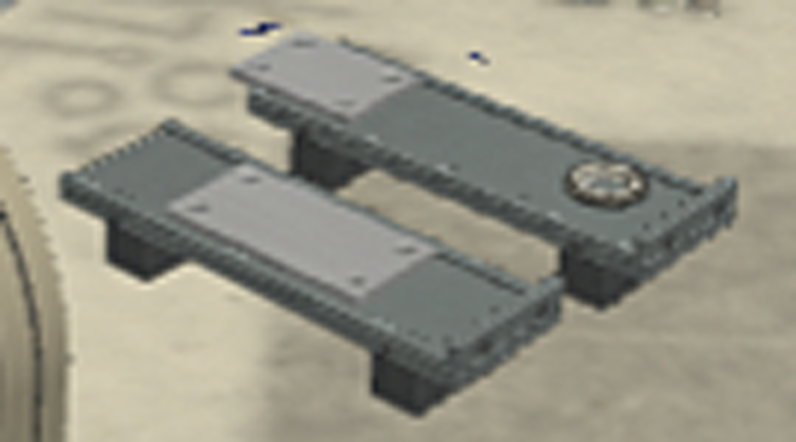

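The crops confirm the choice: both plates are grey with four holes each. In the top crop the long blank has corners (233,348)–(456,487). The short one, (114,90)–(272,211), overhangs on the left and shows bench-coloured light through its left two holes. Next I triangulate heights and poses.

```bash
python3 - <<'E'
import pickle
from h import *
d=pickle.load(open("c0.pkl","rb")); T,S=d["top"],d["scene"]
t=lambda p:(np.array(p)+.5)/6-.5+[290,150]; s=lambda p:(np.array(p)+.5)/5.9-.5+[285,175]
# order: far-left, far-right, near-right, near-left
Q={"long":([(233,348),(467,374),(456,487),(224,462)],[(235,165),(442,243),(362,298),(170,206)]),
"short":([(117,90),(272,103),(265,211),(114,200)],[(300,34),(422,76),(357,118),(232,72)])}
L={"long":[(125,317),(593,369),(577,525),(104,468)],"short":[(165,78),(630,118),(617,270),(150,225)]}
for k,(a,b) in Q.items():
    P=[two(T,t(p),S,s(q)) for p,q in zip(a,b)]
    print(k,"3D",[(X.round(1).tolist(),round(e,1)) for X,e in P])
    X=onz(T,t(a),46)[:,:2]; f=(X[0]+X[3])/2; r=(X[1]+X[2])/2
    print(" front",f.round(1),"rear",r.round(1),"len",np.linalg.norm(f-r),"wid",np.linalg.norm(X[0]-X[3]),"yaw",np.degrees(np.arctan2(*(-(f-r)*[1,-1]))))
    l=t(L[k]); E=onz(T,l[[0,3]],44)[:,:2]; R=onz(T,l[[1,2]],54)[:,:2]
    e=E.mean(0); g=R.mean(0); u=(e-g)/np.linalg.norm(e-g)
    print(" edge",e.round(1),"stop",g.round(1),"len",np.linalg.norm(e-g),"wid",np.linalg.norm(E[0]-E[1]),"u",u,"overhang",(f-e)@u,"gap",(r-g)@u-8)
E
python3 - <<'E'
from workcell import env
import numpy as np
from scipy.spatial.transform import Rotation as R
for sg in(1,-1):
  a=np.radians(5); u=np.array([np.sin(a),np.cos(a),0]); y=sg*np.array([np.cos(a),-np.sin(a),0]); z=np.array([0,0,-1.])
  r=R.from_matrix(np.c_[np.cross(y,z),y,z]).as_rotvec()
  for p in([460,15,180],[460,15,41],[465,75,41],[590,250,150],[590,250,41]):
    q=env.solve_ik(p,r); print(sg,p,None if q is None else np.round(q,2))
E
```

```text
long 3D [([494.2, 160.3, 43.5], np.float64(4.3)), ([482.6, 36.4, 48.6], np.float64(2.4)), ([424.0, 42.5, 44.8], np.float64(1.8)), ([436.3, 161.9, 45.7], np.float64(2.7))]
 front [465.3 160.8] rear [452.8  40.3] len 121.1834967123602 wid 59.93735641748893 yaw -5.898597916539396
 edge [471.8 220. ] stop [443.6 -22.5] len 244.14359114206354 wid 80.08811276996242 u [0.11550004 0.99330747] overhang -59.53296430283669 gap 55.437070445467846
short 3D [([634.9, 220.5, 40.8], np.float64(1.0)), ([627.3, 138.3, 44.9], np.float64(1.2)), ([569.4, 141.4, 43.6], np.float64(2.2)), ([574.3, 221.7, 42.4], np.float64(0.1))]
 front [603.4 221.1] rear [597.4 140.5] len 80.82576450837132 wid 59.665097466892284 yaw -4.2218243623840035
 edge [600.6 199. ] stop [577.1 -44.9] len 244.98750447885317 wid 80.10395571656031 u [0.09582543 0.99539816] overhang 22.311984229349076 gap 178.49379858582878
1 [460, 15, 180] [-0.75 -0.04  0.62  1.96  0.02  1.21 -0.23]
1 [460, 15, 41] [-0.73  0.19  0.65  2.11 -0.15  0.89 -0.08]
1 [465, 75, 41] [-0.74  0.2   0.52  2.08 -0.13  0.89 -0.23]
1 [590, 250, 150] [-0.8   0.43  0.43  1.53 -0.19  1.22 -0.43]
1 [590, 250, 41] [-0.8   0.55  0.43  1.62 -0.25  1.03 -0.38]
-1 [460, 15, 180] None
-1 [460, 15, 41] [ 0.95  0.45 -1.23  2.03  0.5   1.01  2.53]
-1 [465, 75, 41] [ 0.81  0.49 -1.23  2.    0.54  1.03  2.38]
-1 [590, 250, 150] [-0.52  0.41  0.06  1.51 -0.02  1.22  2.6 ]
-1 [590, 250, 41] [-0.48  0.52  0.01  1.6  -0.    1.02  2.58]
```

Heights come out near 45–46, and both sizes and overhangs agree with the text: 121×60 and 81×60, with overhang −60 and +22. I start with the long blank.

```bash
cat >> h.py <<'E'
from scipy.spatial.transform import Rotation as R
u=np.array([.1058,.9944,0]); u/=np.linalg.norm(u)
_y=np.array([u[1],-u[0],0]); _z=np.array([0,0,-1.])
ROT=R.from_matrix(np.c_[np.cross(_y,_z),_y,_z]).as_rotvec()
E
python3 - <<'E'
from workcell import env
from h import *
env.close_gripper()
p=np.array([452.8,40.3,0])-27*u
env.movep(p+[0,0,170],ROT); print(env.current_clock())
env.line_to(p+[0,0,62],speed=120)
print("touch",env.line_to(p+[0,0,36],speed=15,threshold=3),env.current_ee_pos(),env.current_clock(),env.current_wrist_force())
c=env.camera("wrist"); cv2.imwrite("pics/w1.png",c["image"])
E
```

```text
3.9167
touch True [449.93506213  13.52137825  40.44140545] 6.2667 [-1.21580504 -0.51510293  7.07389354]
```

View pics/w1.png

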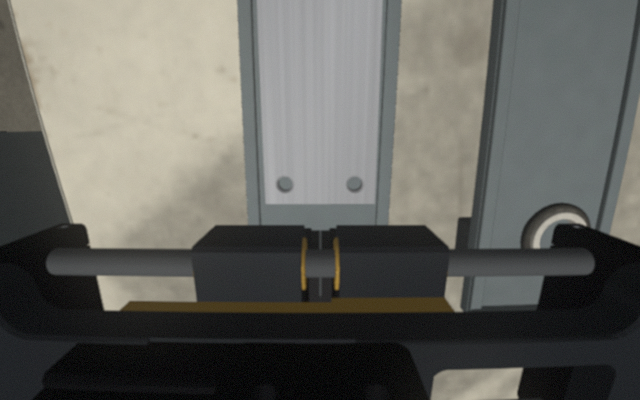

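The wrist view shows the shut fingers (col 320) behind the long blank's rear edge (row 205, cols 263–378). They are centred and square to it, and the touch puts the ledge top at z≈40. I raise the tip 2.5 mm and push.

```bash
python3 - <<'E'
from workcell import env
from h import *
p=np.array([452.8,40.3,0])-27*u
env.line_to(p+[0,0,42.7],speed=20)
f0=env.current_wrist_force()
r=env.line_to(p+45*u+[0,0,42.7],speed=25,threshold=1.5)
e=env.current_ee_pos(); s=(e-p)@u; print("contact",r,e,s,env.current_wrist_force()-f0,env.current_clock())
# provisional stop 15 mm short: rear edge must travel ~100 mm from its start (s0=27)
off=27-s if r else 9.5
print("half thickness",off)
env.line_to(p+(27-off+85)*u+[0,0,42.7],speed=40)
print(env.current_wrist_force()-f0,env.current_ee_pos(),env.current_clock())
c=env.camera("top"); cv2.imwrite("pics/t2.png",cv2.resize(c["image"][150:250,290:420],None,fx=6,fy=6,interpolation=cv2.INTER_CUBIC))
E
```

```text
contact True [451.59828839  31.67930698  42.44717105] 18.300550512893878 [0.48781131 0.223655   0.40523358] 7.5
half thickness 8.699449487106122
[ 0.67780466 -0.86040798 -0.15035633] [460.86014902 116.09429436  42.72005846] 9.7917
```

View pics/t2.png

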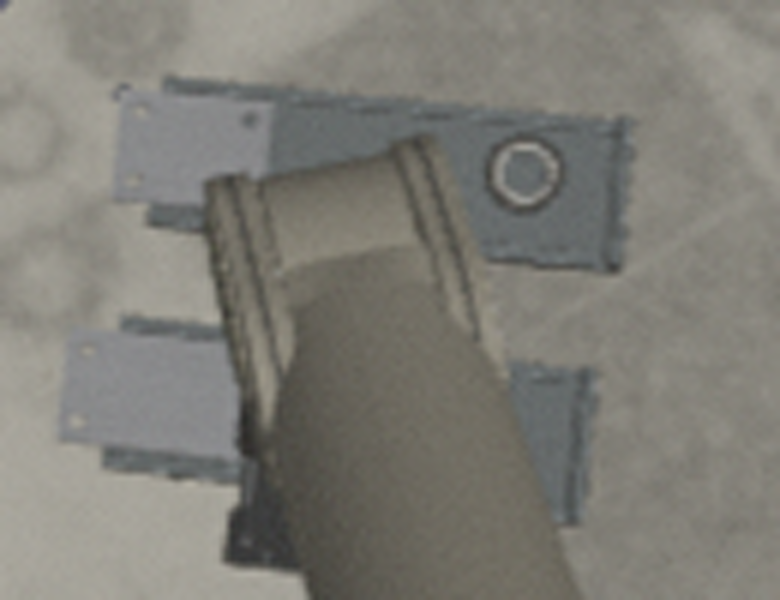

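After the 85 mm push, the long blank's front edge runs from (68,331) to (60,440), and the ledge's open end from (125,317) to (104,468). That is about 26 mm over. I push 14 mm more, back off, then go to the short blank.

```bash
python3 - <<'E'
from workcell import env
from h import *
e=env.current_ee_pos()
env.line_to(e+14*u,speed=30)
e=env.current_ee_pos(); env.line_to(e-15*u,speed=80); env.line_to(e-15*u+[0,0,100],speed=150)
# short blank
f=np.array([603.4,221.1,0]); p=f+30*u
env.movep(p+[0,0,142],ROT); env.line_to(p+[0,0,43],speed=120)
f0=env.current_wrist_force()
r=env.line_to(p-35*u+[0,0,43],speed=25,threshold=1.5); e=env.current_ee_pos()
off=(e-f)@u; print("contact",r,e,off,env.current_wrist_force()-f0)
off=off if r and 5<off<13 else 8.7
env.line_to(f+(off-32)*u+[0,0,43],speed=30)
e=env.current_ee_pos(); print(e,env.current_wrist_force()-f0)
env.line_to(e+20*u,speed=80); env.line_to(e+20*u+[0,0,110],speed=150)
env.movep([300,480,230],ROT)
print(env.current_clock())
for n in("top","scene"):
    c=env.camera(n); cv2.imwrite(f"pics/{n}3.png",c["image"])
    b=c["image"][150:250,280:410] if n=="top" else c["image"][165:265,275:405]
    cv2.imwrite(f"pics/{n}3c.png",cv2.resize(b,None,fx=6,fy=6,interpolation=cv2.INTER_CUBIC))
E
```

```text
contact False [602.88255356 216.15285593  42.99340925] -4.974123715338381 [ 0.30232788 -0.93208126 -0.60485064]
[600.91342059 197.81723783  42.98409779] [ 0.35237738 -1.04498895 -0.29523188]
18.5
```

View pics/top3c.png

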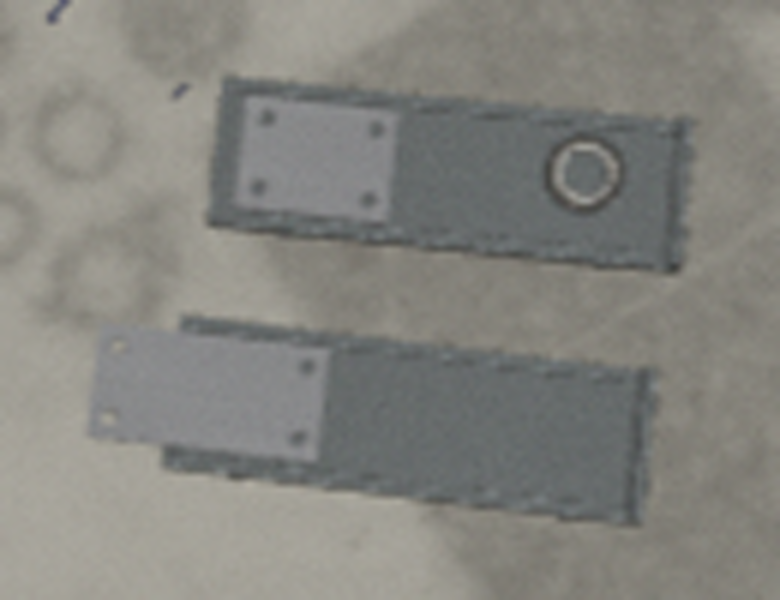

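View pics/scene3c.png

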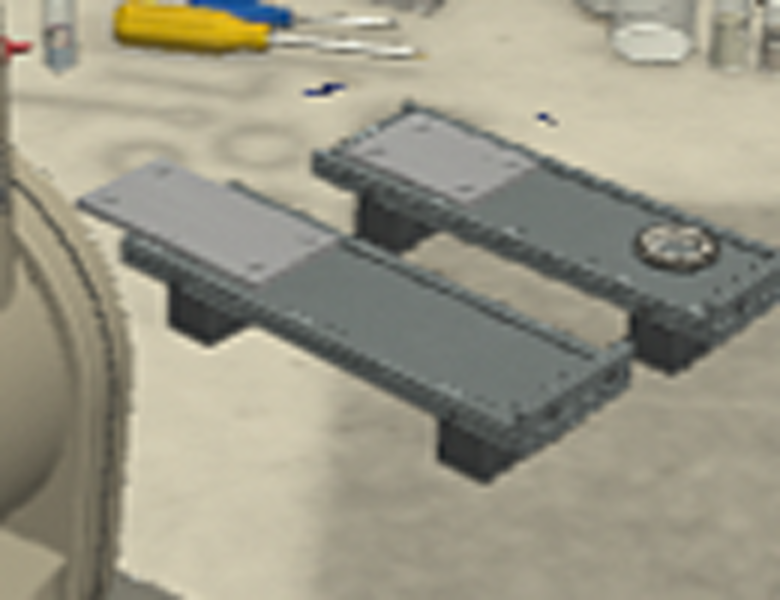

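The long blank now runs from (94,385) to (324,405), with the ledge's open end at (173,392). Scaled by its own 120 mm over 231 px, that is about 41 mm overhang. The short blank's front edge (239,152) lies about 13 mm inside its ledge's end (216,150). Both look flat, and the ring is unmoved at (585,174).

```bash
python3 -c "
from workcell import env
print(env.hand_in())"
```

```text
the job is handed in; nothing more can be done
None
```

I pushed the long blank out to about 41 mm over the open end and the short blank back to about 13 mm inside its ledge's end; both looked flat, the ring had not moved, and I handed the job in at about 19 s, with no verdict returned.

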